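# Stroke test of a curved pressure-sensitive safety edge

### The arm

A 6-joint arm with a two-finger parallel gripper is mounted at the origin on a cart in front of the work surface, level with it; the furniture and walls round the work are solid. World frame = base frame: x ahead of the robot, y to its left, z up, the work surface at z = 0. Lengths are in m, angles in rad, forces in N, time in s.
With the tool pointing down it reaches from about 0.3 to 0.875 m from the base axis. Payload 6.4 kg.
Tool frame: the origin (TCP) lies midway between the tips of the shut fingers; the grasp point (between the pads) lies 19 mm behind it; z points along the fingers, y is the line along which they close (so a half turn about z gives the same grasp; the last joint's range is limited). The gripper opens to 85 mm and grips with 20 to 120 N. Pads are 22 mm wide; open, the fingers measure 114 mm over their backs; the gripper's body (76 mm by 85 mm) begins 54 mm behind the grasp point. The pads swing forward as they close: fully open they stand 13 mm farther back than shut.
Start: joints at [-1.482, 0.181, 1.607, -0, 1.354, -0.206], TCP at [0.167, -0.55, 0.231] pointing down, gripper open.
Joint ranges: [-2.99, 2.99], [-0.89, 2.07], [0.3, 2.58], [-1.14, 4.28], [0, 2.63], [-3.12, 3.12]. Speed limits (rad/s): [2.57, 2.57, 3.01, 3.14, 3.14, 3.14].

### API

Orientations are given as [roll, pitch, yaw] about the fixed x, y, z axes, in that order (R = Rz(yaw) Ry(pitch) Rx(roll)).
In Python, from workcell import env gives the robot as it stands.
- The arm moves only by the tool step_arm, never from a script. Its argument "series" is a list of rows, each a list of 7 numbers: the shift along the tool's x, y, z in units of 4 cm (1.0 is 4 cm), then the turn, a rotation vector about the tool's x, y, z in units of 0.08 rad (1.0 is 0.08 rad), then the opening, from 0 (shut) to 1 (fully open). A call has 1 to 12 rows; each row shifts and turns the commanded pose from where the row before left it, along the tool's axes as they then stand; what a row does not reach is not made up. A row lasts 1/12 s, in which the tool goes at most 41.7 mm and 7.16 degrees, less where a joint would pass 70% of its speed; a pose out of reach is approached as far as the arm can. A call with a number of a shift or a turn outside -1 to 1 is refused whole. A call with a gripper value outside its range is refused whole. The fingers move at their own pace and stop on an object; "newtons" is the grip in N (left out, the last holds). Time passes only in rows, so rows that do not move let the fingers close. It gives the time, the measured TCP pose, the force, the opening and the grip force at its end, in the units of the state.
- env.observe(): the state, without advancing time (a new reading comes with each control period).
- env.camera(name): name is "scene" or "top" or "wrist"; returns a dict with "frame" (384x512x3 uint8, red, green, blue), "fx", "fy", "cx", "cy" (pixels), "distortion" ([k1, k2, p1, p2, k3] as OpenCV has them; the pictures are not rectified), "R" (3x3) and "t" (3): a world point X has camera coordinates R X + t. Camera axes: x right, y down, z forward; pixel columns grow to the right and rows downward; lengths in m; the calibration is good to about 2 mm. A picture is of the moment at which its call begins. There is no depth.
- env.close_job(): hands the job in; it is judged then, once.
The state is a dict: "clock": time; "joint_pos": joint angles; "qvel": joint speeds; "joint_torque": joint torques, N m; "eef_pos": TCP position; "eef_rot": TCP orientation; "contact_force": force on the tool from outside, world axes, zero at the start; "moment": the same for the moment, N m; "finger_gap": finger opening in m; "grip_force": force on a finger pad.
Only numpy, scipy, OpenCV 4.12 (cv2) and the standard library are available. Lean on these libraries where they do the work, as an engineer would, in place of code of your own. Each camera call takes 0.05 s, during which the arm holds its last target. There are 200 camera calls.

### The job

Test the curved pressure-sensitive safety edge on the worktop: press its rubber strip gently down with the fingertips at the green end and run along the whole curve to the red end in one unbroken stroke, keeping the strip pressed part of the way down all along but never down to its stop. Then lift off so that it springs back. The unit must not be lifted, tipped or shoved along, and the loose parts lying round it stay where they are.

Things in the scene. Friction and masses are not known exactly. Their poses are not given: they have to be found in the camera images.
- unit: safety-edge unit, loose on the worktop at any yaw, 1.5 to 2.3 kg: curved grey foot (60 mm wide, 8 high), aluminium channel (33 wide, 32 high) with a round rubber strip 18 mm thick, crest 55 mm above the worktop. Strip centre line: arc of radius 110 mm about x -90, y 0 mm, from -58 (red end, -y) to +58 degrees (green end, +y) from the unit's +x. Origin on the underside, z up
- edge (a joint): how far the whole strip is pressed down, in m: 0 = free, 0.010 = on its stop. The strip sinks level as one piece wherever it is pressed, and springs back; it starts to yield at about 2 N (less its weight) and takes about 0.6 N more per mm, about 8 N at the stop
- mark1 (a point): a point on the crest (highest line) of the unpressed strip, 50.0 degrees along the arc, in the green end (last 25 mm of strip): the stroke starts here; blue ticks on the channel walls show it; it does not sink with the strip; neighbouring marks are 32 mm apart along the curve
- mark2 (a point): a point on the crest (highest line) of the unpressed strip, 33.3 degrees along the arc; blue ticks on the channel walls show it; it does not sink with the strip
- mark3 (a point): a point on the crest (highest line) of the unpressed strip, 16.7 degrees along the arc; blue ticks on the channel walls show it; it does not sink with the strip
- mark4 (a point): a point on the crest (highest line) of the unpressed strip, 0.0 degrees along the arc; blue ticks on the channel walls show it; it does not sink with the strip
- mark5 (a point): a point on the crest (highest line) of the unpressed strip, -16.7 degrees along the arc; blue ticks on the channel walls show it; it does not sink with the strip
- mark6 (a point): a point on the crest (highest line) of the unpressed strip, -33.3 degrees along the arc; blue ticks on the channel walls show it; it does not sink with the strip
- mark7 (a point): a point on the crest (highest line) of the unpressed strip, -50.0 degrees along the arc, in the red end (last 25 mm of strip): the stroke ends here; blue ticks on the channel walls show it; it does not sink with the strip
- ring: plain steel ring gauge, 40 mm across, 12 mm high, lying loose inside the curve; origin at the centre of its underside. To be left alone
- bush: flanged steel bush, 34 mm across, 30 mm high, standing loose outside the middle of the curve; origin at the centre of its underside. To be left alone
- race: ball bearing, 34 mm across, 11 mm high, lying loose beyond the red end; origin at the centre of its underside. To be left alone

How it is judged:
By the outcome, as a careful person would: the job done as asked, in the order asked, and still so for the second after the job is handed in, with the robot touching nothing.
It also fails if it takes over 43 s, if anything falls off the work surface, if the arm or the gripper's body presses on something with over 40 N, if the wrist force passes 120 N, or if a joint passes its speed limit or range.

## Working session

There is one attempt and no reset: what is moved stays moved. The work goes in short steps, Python scripts to look and compute and a tool call to move; the robot and the scene stay as the last step left them, time stands still between calls to the robot, and variables do not carry over. Pictures are saved under pics/ and viewed, at most 10 in all, crops included, and the job is handed in when it is done.

Besides the shell and the picture viewer there is one more tool, called after "Call:" as name([rows], argument=value, ...), one row to a line, values as JSON. step_arm: Moves the arm, as the interface text tells. Shifts and turns lie within -1 to 1; 1 stands for 4 cm of shift or 0.08 rad of turn. Its arguments: {"type":"object","properties":{"series":{"type":"array"},"newtons":{"type":"number"}},"required":["series"]}

```bash
mkdir -p pics; ls
python3 - <<'E'
from workcell import env
import cv2,pickle
d={}
for n in("top","scene"):
    c=env.camera(n);d[n]=c
    cv2.imwrite(f"pics/{n}0.png",c["frame"][:,:,::-1])
    print(n,c["fx"],c["cx"],c["cy"],c["distortion"],c["R"],c["t"])
pickle.dump(d,open("cams0.pkl","wb"))
print(env.observe())
E
```

```text
pics
top 359.9229662524478 252.92485946546324 192.9388071044356 [-0.11100264  0.          0.          0.          0.        ] [[-0.02924554 -0.99955397 -0.00604665]
 [-0.99277068  0.02975049 -0.11628108]
 [ 0.1164091   0.00260223 -0.99319794]] [0.03575308 0.60775567 0.86409332]
scene 447.0620871314856 255.39919643273265 192.35261966805183 [0.04504365 0.         0.         0.         0.        ] [[ 0.45576312 -0.89006276  0.00826209]
 [-0.56041228 -0.29414995 -0.77421824]
 [ 0.69153312  0.34822994 -0.6328648 ]] [-0.24516739  0.38871396  0.46959799]
{'clock': 0.1, 'joint_pos': array([-1.48230057e+00,  1.81503100e-01,  1.60788019e+00, -4.43917720e-06,
        1.35379989e+00, -2.06283082e-01]), 'qvel': array([ 0.00195188, -0.00096244, -0.0042288 ,  0.00106601,  0.00122924,
        0.00161857]), 'joint_torque': array([ 4.90634211e-04, -4.45875621e+01, -3.52237487e+01, -3.52064053e-04,
        4.20431243e-03, -5.50023515e-06]), 'eef_pos': array([ 0.16703461, -0.54969665,  0.23046724]), 'eef_rot': array([-3.14003496e+00, -3.21534687e-04,  2.94779544e-01]), 'contact_force': array([ 0.15095616, -0.05420926, -0.70438467]), 'moment': array([ 0.03123393, -0.02319903, -0.00209781]), 'grip_force': 0.0, 'finger_gap': 0.08530731282640258}
```

View pics/top0.png

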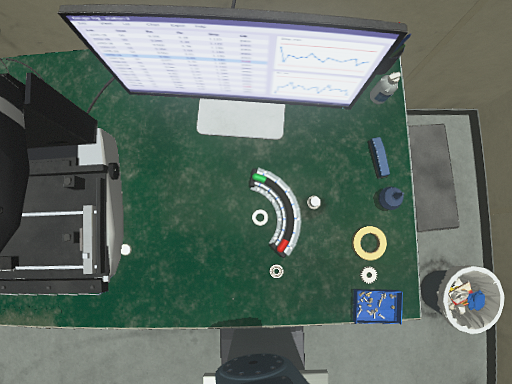

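View pics/scene0.png

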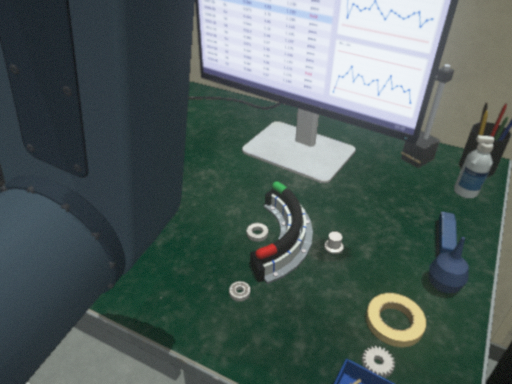

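The top view shows the unit: green end near (260,177), red end near (284,247), ring at (260,217), bush at (314,202), race at (277,271). I'll enlarge it to measure.

```bash
cat > h.py <<'E'
import numpy as np,cv2,pickle
def cal(c):
    K=np.array([[c["fx"],0,c["cx"]],[0,c["fy"],c["cy"]],[0,0,1.]]);return K,np.array(c["distortion"],float),np.array(c["R"]),np.array(c["t"])
def unproj(c,uv,z):
    K,D,R,t=cal(c);p=cv2.undistortPoints(np.array(uv,float).reshape(-1,1,2),K,D)[:,0]
    d=np.c_[p,np.ones(len(p))]@R;o=-R.T@t
    return o+d*((z-o[2])/d[:,2])[:,None]
def proj(c,X):
    K,D,R,t=cal(c);return cv2.projectPoints(np.array(X,float).reshape(-1,3),cv2.Rodrigues(R)[0],t,K,D)[0][:,0]
def crest(pose,deg,r=110,z=.055):
    x,y,w=pose;a=np.radians(np.atleast_1d(deg));u=(-90+r*np.cos(a))/1e3;v=r*np.sin(a)/1e3
    return np.c_[x+np.cos(w)*u-np.sin(w)*v,y+np.sin(w)*u+np.cos(w)*v,0*a+z]
E
python3 - <<'E'
from h import *
d=pickle.load(open("cams0.pkl","rb"));c=d["top"]
cv2.imwrite("pics/topcrop.png",cv2.resize(c["frame"][155:285,225:335,::-1],None,fx=4.6,fy=4.6,interpolation=cv2.INTER_CUBIC))
print(unproj(c,[[260,177],[284,247]],.055),unproj(c,[[260,217],[314,202],[277,271]],[.012,.03,.011][0]))
E
```

```text
[[ 0.64518188 -0.00084141  0.055     ]
 [ 0.47292413 -0.05331457  0.055     ]] [[ 0.54910248  0.00160461  0.012     ]
 [ 0.58324018 -0.13801823  0.012     ]
 [ 0.41190264 -0.03693516  0.012     ]]
```

View pics/topcrop.png

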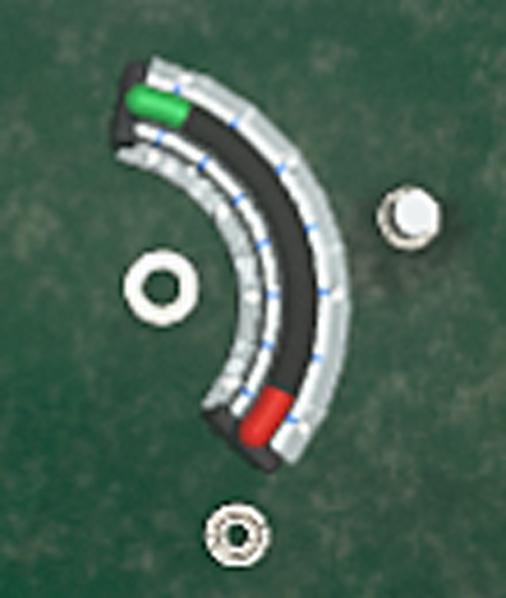

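Run:
```python
from h import *
from scipy.optimize import least_squares
c=pickle.load(open("cams0.pkl","rb"))["top"]
o=np.array([(180,88),(236,122),(281,167),(311,226),(323,291),(317,357),(291,420)]);i=np.array([(159,139),(204,162),(239,199),(264,244),(273,294),(268,345),(247,393)])
f=lambda p:225*np.array([1,0])+155*np.array([0,1])+(p+.5)/4.6-.5
deg=50-np.arange(7)*100/6
def res(p,z=.04):
    P=np.r_[crest(p[:3],deg,110+p[3],z),crest(p[:3],deg,110-p[3],z)]
    return (proj(c,P)-np.r_[f(o),f(i)]).ravel()
for z in(.036,.04):
    s=least_squares(lambda p:res(p,z),[.55,-.05,-.3,15],x_scale=[.01,.01,.1,1]);print(z,s.x,np.sqrt(np.mean(s.fun**2)));print(abs(s.fun).max())
print(crest(s.x[:3],deg))
```

```text
0.036 [ 0.56809831 -0.04719913 -1.27547092 14.02530046] 0.23703160762451536
0.6812480712502236
0.04 [ 0.56781379 -0.04690818 -1.27550079 13.96293461] 0.2858200782954601
0.8138888592593503
[[ 0.64281657 -0.00392692  0.055     ]
 [ 0.62619745 -0.03113829  0.055     ]
 [ 0.6024722  -0.05244008  0.055     ]
 [ 0.57363424 -0.0660425   0.055     ]
 [ 0.54210656 -0.07080265  0.055     ]
 [ 0.51053814 -0.06632059  0.055     ]
 [ 0.4815814  -0.05297289  0.055     ]]
```

Call:
step_arm([
  [0.4,-0.29,0,0,0,0,0],
  [0.8,-0.574,0,0,0,0,0],
  [0.8,-0.574,0,0,0,0,0],
  [0.8,-0.574,0,0,0,0,0],
  [0.8,-0.574,0,0,0,0,0],
  [0.8,-0.574,0,0,0,0,0],
  [0.8,-0.574,0,0,0,0,0],
  [0.8,-0.574,0,0,0,0,0],
], newtons=20)

```text
clock: 0.77
eef_pos: [0.3473, -0.3137, 0.231]
eef_rot: [-3.141, -0.0, 0.294]
contact_force: [1.1, -1.6, 0.3]
finger_gap: -0.0
grip_force: 0.0
```

Call:
step_arm([
  [0.8,-0.574,0,0,0,0,0],
  [0.8,-0.574,0,0,0,0,0],
  [0.8,-0.574,0,0,0,0,0],
  [0.8,-0.574,0,0,0,0,0],
  [0.8,-0.574,0,0,0,0,0],
  [0.8,-0.574,0,0,0,0,0],
  [0.8,-0.574,0,0,0,0,0],
  [0.4,-0.287,0,0,0,0,0],
  [0.2,-0.14,0,0,0,0,0],
  [0,0,0,0,0,0,0],
  [0,0,0,0,0,0,0],
])

```text
clock: 1.68
eef_pos: [0.5318, -0.0737, 0.2308]
eef_rot: [-3.141, 0.001, 0.295]
contact_force: [-0.8, 0.1, -0.3]
finger_gap: 0.0001
grip_force: 0.0
```

Run:
```python
from workcell import env
from h import *
c=env.camera("wrist");pickle.dump(c,open("w1.pkl","wb"))
s=env.observe();print({k:np.round(s[k],4) for k in("clock","eef_pos","eef_rot","contact_force","finger_gap","joint_pos")})
f=c["frame"].copy()
P=crest((.5679,-.047,-1.2755),50-np.arange(7)*100/6);q=proj(c,P);print(q)
cv2.imwrite("pics/w1.png",cv2.resize(f[:,:,::-1],(800,600),interpolation=cv2.INTER_CUBIC))
```

```text
{'clock': np.float64(1.7333), 'eef_pos': array([ 0.5315, -0.0743,  0.2309]), 'eef_rot': array([-3.1415e+00,  1.2000e-03,  2.9430e-01]), 'contact_force': array([-1.0404, -0.4333, -0.4113]), 'finger_gap': np.float64(0.0002), 'joint_pos': array([-3.5970e-01,  9.6400e-02,  1.7027e+00, -7.0000e-04,  1.3434e+00,
        9.1690e-01])}
[[218.49534632  53.24037042]
 [239.60932538  78.1905009 ]
 [252.57047472 107.13360533]
 [256.77443589 137.11812112]
 [252.54479174 165.50834348]
 [240.86265359 190.19579714]
 [223.09880884 209.64448298]]
```

View pics/w1.png

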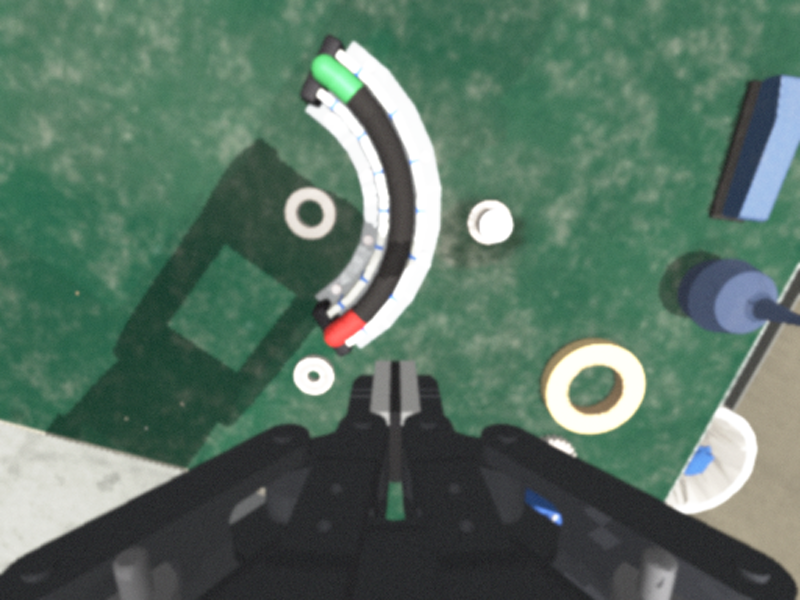

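Predicted crest points (from the top view) lie on the strip's centre in the wrist view (mark4 predicted (401,214), seen about (400,214); both ends match too). So the pose is good to about 1 mm. Moving above mark1.

Call:
step_arm([
  [0.4,-0.11,0,0,0,0,0],
  [0.8,-0.22,0,0,0,0,0],
  [0.8,-0.22,0.2,0,0,0,0],
  [0.8,-0.22,0.6,0,0,0,0],
  [0.37,-0.11,0.9,0,0,0,0],
  [0,0,0.9,0,0,0,0],
  [0,0,0.8,0,0,0,0],
  [0,0,0.4,0,0,0,0],
  [0,0,0,0,0,0,0],
  [0,0,0,0,0,0,0],
  [0,0,0,0,0,0,0],
])

```text
clock: 2.65
eef_pos: [0.6444, -0.0044, 0.0812]
eef_rot: [3.14, -0.002, 0.293]
contact_force: [-0.1, -0.9, 1.5]
finger_gap: 0.0002
grip_force: 0.0
```

Run:
```python
from workcell import env
from h import *
c=env.camera("wrist");pickle.dump(c,open("w2.pkl","wb"))
s=env.observe();print({k:np.round(s[k],4) for k in("clock","eef_pos","eef_rot","contact_force")})
P=crest((.5679,-.047,-1.2755),[50,33.3,16.7,0]);print(proj(c,P)*800/512, proj(c,s["eef_pos"])*800/512)
cv2.imwrite("pics/w2.png",cv2.resize(c["frame"][:,:,::-1],(800,600),interpolation=cv2.INTER_CUBIC))
```

```text
{'clock': np.float64(2.7), 'eef_pos': array([ 0.6449, -0.0042,  0.0819]), 'eef_rot': array([ 3.1397, -0.0035,  0.2935]), 'contact_force': array([-0.4445,  0.2858,  0.7818])}
[[391.77602081 357.4968877 ]
 [441.96568279 409.35439878]
 [470.34342147 467.06937562]
 [477.07394547 525.04595534]] [[393.554305   382.87383743]]
```

View pics/w2.png

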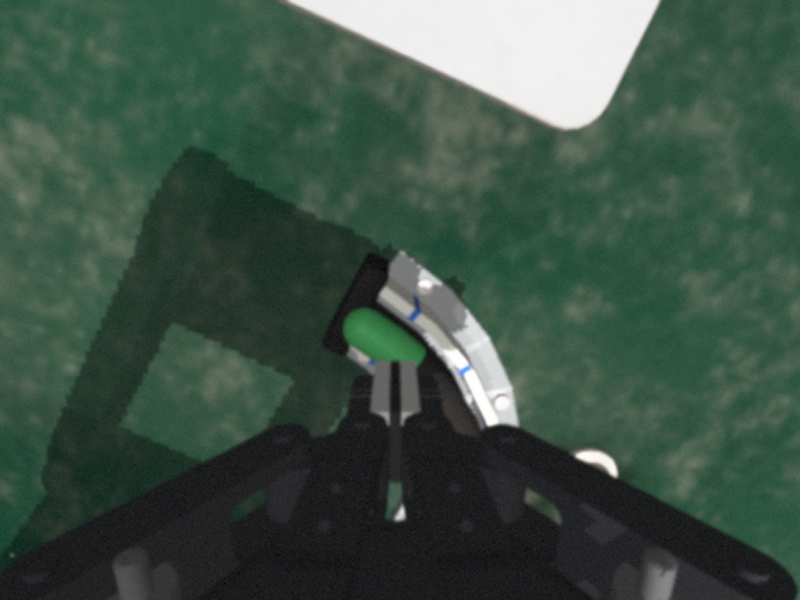

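Ticks of mark1 are at (415,309) outer and (368,358) inner, mark2 outer at (466,371); comparing with prediction.

Run:
```python
from h import *
c=pickle.load(open("w2.pkl","rb"));p=(.5679,-.047,-1.2755)
for z in(.036,.04): print(proj(c,np.r_[crest(p,[50,33.3],124,z),crest(p,[50],96,z)])*800/512)
for z in(.036,.04): print(unproj(c,(np.array([[415,309],[466,371],[368,358]])+.5)*.64-.5,z)[:,:2], np.r_[crest(p,[50,33.3],124,z),crest(p,[50],96,z)][:,:2])
```

```text
[[412.17626628 318.0327038 ]
 [463.60612541 373.44249561]
 [372.33969445 362.74827381]]
[[412.53678001 320.91261434]
 [464.92146586 377.25637653]
 [371.93121116 366.3916504 ]]
[[ 0.66022526 -0.00928534]
 [ 0.63857363 -0.04071514]
 [ 0.63180293  0.00416822]] [[ 0.65578209 -0.00950708]
 [ 0.63700169 -0.04023718]
 [ 0.6300234   0.00146972]]
[[ 0.66134312 -0.008745  ]
 [ 0.64014879 -0.03951099]
 [ 0.63352109  0.00442441]] [[ 0.65578209 -0.00950708]
 [ 0.63700169 -0.04023718]
 [ 0.6300234   0.00146972]]
```

Run:
```python
from h import *
p=(.5689,-.0465,-1.2755)
w=np.ones(36);w[:2]=.4,.8;w[-2:]=.8,.4
a=51-102*np.r_[0,np.cumsum(w)]/w.sum()
P=crest(p,a)[:,:2];np.save("path.npy",P)
def tool(d,y=.294):return np.c_[d@[np.cos(y),np.sin(y)],d@[np.sin(y),-np.cos(y)]]/.04
print("start",P[0],tool(P[:1]-[.6449,-.0042]))
r=np.diff(np.round(tool(P-P[0]),2),axis=0)
print(np.round(r,2).tolist());print(P[12],P[24],P[36],a[[12,24]])
```

```text
start [ 0.64463993 -0.00174602] [[ 0.01155534 -0.06060123]]
[[-0.04, 0.04], [-0.07, 0.09], [-0.1, 0.1], [-0.1, 0.1], [-0.11, 0.09], [-0.12, 0.09], [-0.11, 0.08], [-0.13, 0.07], [-0.12, 0.07], [-0.13, 0.06], [-0.13, 0.05], [-0.14, 0.05], [-0.13, 0.04], [-0.14, 0.03], [-0.14, 0.03], [-0.14, 0.02], [-0.14, 0.01], [-0.15, 0.0], [-0.14, 0.0], [-0.14, -0.01], [-0.14, -0.02], [-0.14, -0.03], [-0.14, -0.03], [-0.14, -0.04], [-0.13, -0.05], [-0.13, -0.05], [-0.13, -0.06], [-0.13, -0.07], [-0.12, -0.07], [-0.12, -0.08], [-0.11, -0.08], [-0.11, -0.1], [-0.1, -0.09], [-0.1, -0.11], [-0.08, -0.08], [-0.03, -0.04]]
[ 0.60534432 -0.05082055] [ 0.54103487 -0.07038284] [ 0.48106819 -0.0515029 ] [ 17.79069767 -17.79069767]
```

Call:
step_arm([
  [0,-0.03,0.2,0,0,0,0],
  [0,0,0.2,0,0,0,0],
  [0,0,0.1,0,0,0,0],
  [0,0,0,0,0,0,0],
  [0,0,0,0,0,0,0],
  [0,0,0,0,0,0,0],
])

```text
clock: 3.2
eef_pos: [0.6431, -0.0016, 0.0593]
eef_rot: [-3.142, 0.0, 0.295]
contact_force: [-0.6, 0.7, 0.0]
finger_gap: 0.0001
grip_force: 0.0
```

Call:
step_arm([
  [0.02,0,0.06,0,0,0,0],
  [0,0,0.06,0,0,0,0],
  [0,0,0.05,0,0,0,0],
  [0,0,0.04,0,0,0,0],
  [0,0,0,0,0,0,0],
  [0,0,0,0,0,0,0],
  [0,0,0,0,0,0,0],
])

```text
clock: 3.78
eef_pos: [0.6444, -0.0015, 0.0514]
eef_rot: [3.141, -0.001, 0.295]
contact_force: [1.8, 0.6, 3.2]
finger_gap: -0.0002
grip_force: 1.8
```

```bash
cat > rd.py <<'E'
from workcell import env
import numpy as np
S=[]
for i in range(4):
    env.camera("wrist");s=env.observe();S.append(np.r_[s["eef_pos"]*1e3,s["contact_force"]])
print(round(float(s["clock"]),2),np.round(np.mean(S,0),1),np.round(np.std(S,0),1))
E
python3 rd.py
```

```text
3.98 [644.4  -1.5  51.4   2.1   1.    4.1] [0.  0.  0.  0.2 0.7 0.4]
```

Call:
step_arm([
  [-0.04,0.04,0.03,0,0,0,0],
  [-0.07,0.09,0,0,0,0,0],
  [-0.1,0.1,0,0,0,0,0],
  [-0.1,0.1,0,0,0,0,0],
  [-0.11,0.09,0,0,0,0,0],
  [-0.12,0.09,0,0,0,0,0],
  [-0.11,0.08,0,0,0,0,0],
  [-0.13,0.07,0,0,0,0,0],
  [-0.12,0.07,0,0,0,0,0],
  [-0.13,0.06,0,0,0,0,0],
  [-0.13,0.05,0,0,0,0,0],
  [-0.14,0.05,0,0,0,0,0],
])

```text
clock: 4.98
eef_pos: [0.6041, -0.0511, 0.0498]
eef_rot: [3.141, -0.0, 0.295]
contact_force: [2.0, 1.9, 4.9]
finger_gap: -0.0001
grip_force: 2.3
```

Call:
step_arm([
  [-0.13,0.04,0,0,0,0,0],
  [-0.14,0.03,0,0,0,0,0],
  [-0.14,0.03,0,0,0,0,0],
  [-0.14,0.02,0,0,0,0,0],
  [-0.14,0.01,0,0,0,0,0],
  [-0.15,0.0,0,0,0,0,0],
  [-0.14,0.0,0,0,0,0,0],
  [-0.14,-0.01,0,0,0,0,0],
  [-0.14,-0.02,0,0,0,0,0],
  [-0.14,-0.03,0,0,0,0,0],
  [-0.14,-0.03,0,0,0,0,0],
  [-0.14,-0.04,0,0,0,0,0],
])

```text
clock: 5.98
eef_pos: [0.5396, -0.0704, 0.0497]
eef_rot: [3.141, -0.0, 0.295]
contact_force: [4.0, 0.4, 4.6]
finger_gap: -0.0002
grip_force: 2.3
```

Run:
```python
from workcell import env
from h import *
c=env.camera("top");s=env.observe();print(s["eef_pos"],s["contact_force"])
cv2.imwrite("pics/top1.png",cv2.resize(c["frame"][155:285,225:335,::-1],None,fx=4.6,fy=4.6,interpolation=cv2.INTER_CUBIC))
```

```text
[ 0.53849572 -0.07020656  0.04945899] [ 2.54254183 -1.56306842  4.80722646]
```

View pics/top1.png

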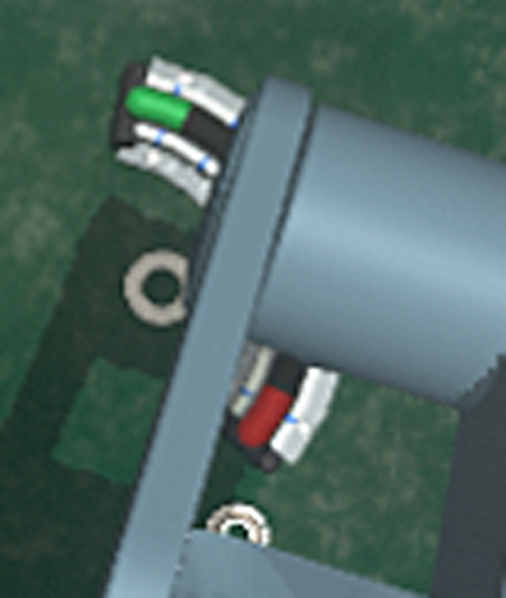

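The unit hasn't moved: the green end is still at crop (155,105), the red at (266,417), and the ring and race are in place. Finishing the stroke.

Call:
step_arm([
  [-0.11,-0.05,0,0,0,0,0],
  [-0.13,-0.05,0,0,0,0,0],
  [-0.13,-0.06,0,0,0,0,0],
  [-0.13,-0.07,0,0,0,0,0],
  [-0.12,-0.07,0,0,0,0,0],
  [-0.12,-0.08,0,0,0,0,0],
  [-0.11,-0.08,0,0,0,0,0],
  [-0.11,-0.1,0,0,0,0,0],
  [-0.1,-0.09,0,0,0,0,0],
  [-0.1,-0.11,0,0,0,0,0],
  [-0.08,-0.08,0,0,0,0,0],
  [-0.03,-0.04,0,0,0,0,0],
])

```text
clock: 7.03
eef_pos: [0.4805, -0.0509, 0.0496]
eef_rot: [-3.141, 0.001, 0.295]
contact_force: [2.6, -2.8, 5.1]
finger_gap: -0.0001
grip_force: 2.3
```

Run:
```python
from workcell import env
from h import *
c=env.camera("wrist");s=env.observe();print(s["eef_pos"],s["contact_force"])
cv2.imwrite("pics/w3.png",cv2.resize(c["frame"][:,:,::-1],(800,600),interpolation=cv2.INTER_CUBIC))
P=np.load("path.npy")[-1];print(P)
```

```text
[ 0.48034981 -0.05080565  0.04952927] [ 0.79884867 -1.31035787  3.72319741]
[ 0.48106819 -0.0515029 ]
```

View pics/w3.png

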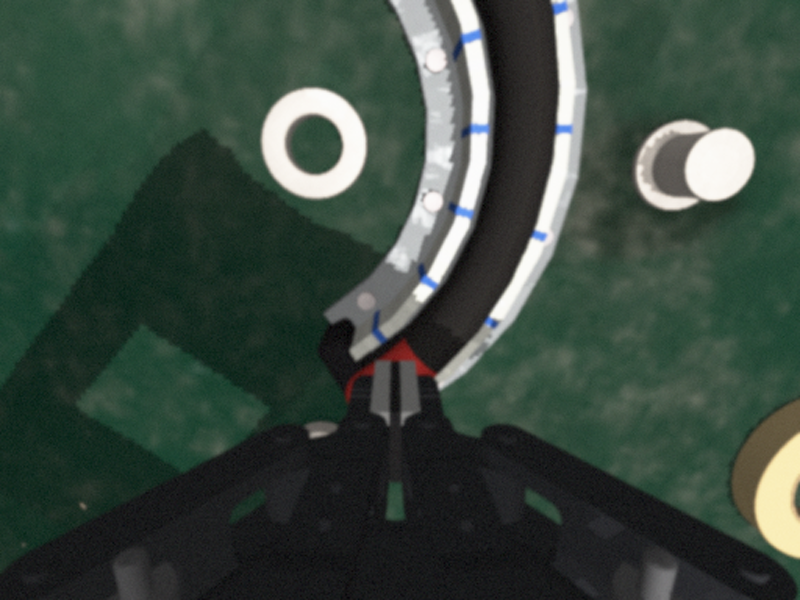

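The fingertips stand on the red section, just past mark7 (its inner tick is at (378,325)); force is about 4–5 N and z is 49.5 mm. Lifting straight off.

Call:
step_arm([
  [0,0,-0.1,0,0,0,0],
  [0,0,-0.3,0,0,0,0],
  [0,0,-0.6,0,0,0,0],
  [0,0,-0.9,0,0,0,0],
  [0,0,-0.9,0,0,0,0],
  [0,0,-0.6,0,0,0,0],
  [-0.5,0.3,-0.3,0,0,0,0],
  [-0.9,0.3,0,0,0,0,0],
  [-0.9,0.3,0,0,0,0,0],
  [-0.5,0.2,0,0,0,0,0],
  [0,0,0,0,0,0,0],
  [0,0,0,0,0,0,0],
])

```text
clock: 8.08
eef_pos: [0.3855, -0.1256, 0.1969]
eef_rot: [-3.139, 0.001, 0.292]
contact_force: [0.3, -0.6, 0.6]
finger_gap: 0.0002
grip_force: 0.0
```

Run:
```python
from workcell import env
from h import *
c=env.camera("top");s=env.observe();print(s["clock"],s["eef_pos"],s["contact_force"])
cv2.imwrite("pics/top2.png",cv2.resize(c["frame"][155:285,225:335,::-1],None,fx=4.6,fy=4.6,interpolation=cv2.INTER_CUBIC))
```

```text
8.1333 [ 0.38625757 -0.12540706  0.19711017] [ 0.77890696  0.11495502 -0.15053252]
```

View pics/top2.png

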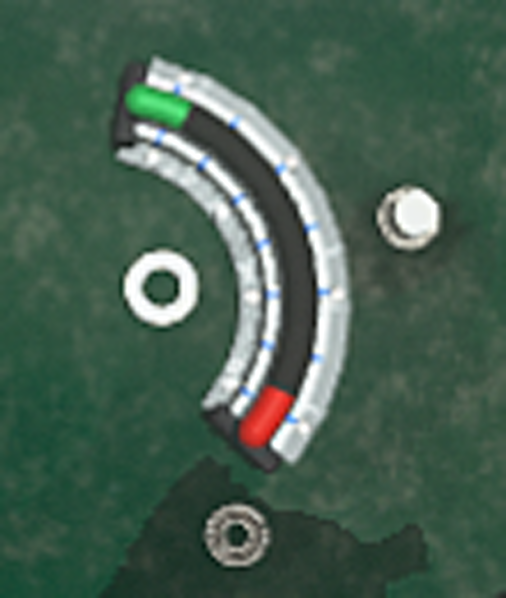

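The unit, ring, bush and race all show at the same pixels as at the start, and the arm is clear.

```bash
python3 -c "
from workcell import env
print(env.close_job())"
```

```text
the job is handed in; nothing more can be done
None
```

I ran the strip from the green end to the red end in one stroke, at about 5 mm down and 4–5 N wherever I read it, then lifted off; the unit and loose parts showed no movement in the last picture, and I handed the job in at about 8 s (no verdict was returned).

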